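# Turn a jar lid over with the turning chute

## Task

The blue jar lid lies with its open side up and must go open side down before drying. Pick it up and set it, still open side up, on the upper ramp of the turning chute from just above it, so that the chute and not the gripper turns it over and it ends lying flat, open side down, in the tray at the chute's foot. Leave the other lids and the bottle where they are.

Things in the scene. Friction and masses are not known exactly. Their poses are not given: they have to be found in the camera images.
- blue_lid: Blue plastic screw lid of a wide-mouth jar: a shallow round cup 56 mm across, 16 mm high (skirt 3 mm, closed face 5 mm thick), about 35 g, slippery. Starts on the bench, closed face down, white inside showing upward. Origin: centre of the outside of the closed face; z points out of the open side, so z up = open side up. Yaw does not matter. Grip it across its outside from above.
- orange_lid: Bystander: a lid of the same size in orange, already open side down on the bench. Origin: centre of its underside (bench height), z up. Leave it alone.
- green_lid: Bystander: a lid of the same size in green, already open side down on the bench. Origin: centre of its underside (bench height), z up. Leave it alone.
- reagent_bottle: Bystander: closed amber glass jar, 72 mm across, 120 mm high, black cap. Origin: centre of its underside, z up. Leave it alone.
- chute: Turning chute, fixed (place and yaw vary): yellow upper ramp, at its lower edge an upright slot closed by a clear end wall, below it a lower ramp running back into a grey tray. A lid let go on the upper ramp slides, tips into the slot and comes out below, turned over. Origin on the bench under the upper ramp's centre line; x = horizontal way down that ramp, y across. 156 mm wide, x -198 to +80 mm.
- ramp_mid (a point): Where to set the lid: point on the upper ramp's surface, centre line, 180 mm above the bench. Axes as the chute's. The ramp slopes down 35 degrees to x, from x -50 to +50 mm here, 140 mm wide between side rails 14 mm high; end wall at x +92 mm, its top level with this point. A level lid centred here touches with its uphill rim when its underside is 20 mm above this point.
- tray_mid (a point): Centre of the tray floor's surface, 6 mm above the bench; the floor is 105 mm along x, 140 mm along y, rims 20 mm above it. Axes as the chute's. The lid comes to rest here within about 2 s of being let go.
Not all that is in view belongs to the job. Of the things shaped like the blue_lid, the blue one is meant.

How it is judged:
By the outcome, as a careful person would: the job done as asked, in the order asked, and still so for the second after the job is handed in, with the robot touching nothing.
It also fails if it takes over 38 s, if anything falls off the work surface, if the arm or the gripper's body presses on something with over 40 N, if the wrist force passes 120 N, or if a joint passes its speed limit or range.

## Robot

A 7-joint arm with a two-finger parallel gripper is mounted at the origin on the work surface. World frame = base frame: x ahead of the robot, y to its left, z up, the work surface at z = 0. Lengths are in m, angles in rad, forces in N, time in s.
With the tool pointing down it reaches from about 0.425 to 0.875 m from the base axis. Payload 9.9 kg.
Tool frame: the origin (TCP) lies at the very end of the fingers, on their centre line; the grasp point (between the pads) lies 19 mm behind it; y points along the fingers, x is the direction in which the jaws open and shut, and the axes are right-handed (so a half turn about y gives the same grasp; the last joint's range is limited). The gripper opens to 85 mm and grips with 20 to 120 N. Pads are 22 mm wide; open, the fingers measure 114 mm over their backs; the gripper's body (76 mm by 85 mm) begins 54 mm behind the grasp point. The pads swing forward as they close: fully open they stand 13 mm farther back than shut.
Start: joints at [-1.257, 0.576, 0.025, 1.437, -0.015, 1.129, -0.057], TCP at [0.261, 0.622, 0.231] pointing down, gripper open.
Joint ranges: [-2.76, 2.76], [-0.34, 2.15], [-1.52, 1.57], [0.19, 2.46], [-1.09, 4.23], [0.17, 1.99], [-2.82, 2.82]. Speed limits (rad/s): [2.22, 2.22, 3.01, 3.01, 3.14, 3.14, 3.14].

## Interface

Orientations are given as a unit quaternion [x, y, z, w].
In Python, from workcell import r gives the robot as it stands.
- The arm moves only by the tool arm_command, never from a script. Its argument "motion" is a list of rows, each an object with "offset": the shift along the tool's x, y, z in cm, a list of three; "delta_rot": the turn, a rotation vector about the tool's x, y, z in degrees, a list of three; "fingers": the opening, from 0 (shut) to 1 (fully open). In form: [{"offset": [x, y, z], "delta_rot": [wx, wy, wz], "fingers": fingers}, ...]. A call has 1 to 8 rows; each row shifts and turns the pose as measured when the row begins, along the tool's axes as they then stand; what a row does not reach is not made up. A row lasts 1/10 s, in which the tool goes at most 50 mm and 8.59 degrees, less where a joint would pass 70% of its speed; a pose out of reach is approached as far as the arm can. A call is refused whole if a number of a shift passes 5 or a number of a turn 8.59, either way. A call with a gripper value outside its range is refused whole. The fingers move at their own pace and stop on an object; "squeeze" is the grip in N (left out, the last holds). Time passes only in rows, so rows that do not move let the fingers close. It gives the time, the measured TCP pose, the force and the opening at its end, in the units of the state.
- r.get_obs(): the state, without advancing time (a new reading comes with each control period).
- r.camera(name): name is "side" or "top" or "wrist"; returns the picture (420x560x3 uint8, red, green, blue); there is no depth.
- r.calibration(name): a dict with "camera_matrix" (3x3 intrinsics, pixels), "world_to_cam" (4x4, takes a point from world to camera coordinates). Camera axes: x right, y up, looking along -z (the intrinsics and any distortion apply to the point x, -y, -z); pixel columns grow to the right and rows downward; lengths in m; the calibration is good to about 2 mm. A picture is of the moment at which its call begins: read the wrist's pose just before it. calibration takes no time and is no camera call; for the wrist camera it gives the pose at the moment of the call.
- r.sign_off(): hands the job in, once; it reports no verdict.
Trained networks look in the newest picture that a camera, given by its name, has taken for a name from the list of things; names that differ only in an ending like _2 or _b are one class to them, and where a whole thing is asked for, a point or a joint stands for the part that bears it (a point fixed in the world has none). Each returns a list of dicts, best first, with "conf" (0 to 1); they miss things now and then, are a little off and sometimes report something else, mostly with a low value. They report only what shows in the picture. A call takes as long as a camera call. They do not tell look-alikes from the thing itself.
- r.recognise(camera, thing): "location" ([x, y, z] in m, in the coordinates of the camera as it stood for that picture, good to about 4 mm: the middle of the surface that is visible of it).
- r.trace(camera, thing): "mask" (420x560 bool, what is visible of it).
The state is a dict: "time_s": time; "joint_positions": joint angles; "joint_vel": joint speeds; "joint_torque": joint torques, N m; "eef_pos": TCP position; "eef_rot": TCP orientation; "ft_force": force on the tool from outside, world axes, zero at the start; "torque": the same for the moment, N m; "gripper_width": finger opening in m.
Only numpy, scipy, OpenCV 4.12 (cv2) and the standard library are available. Lean on these libraries where they do the work, as an engineer would, in place of code of your own. Each camera call takes 0.05 s, during which the arm holds its last target.

## Working session

There is one attempt and no reset: what is moved stays moved. The work goes in short steps, Python scripts to look and compute and a tool call to move; the robot and the scene stay as the last step left them, time stands still between calls to the robot, and variables do not carry over. Pictures are saved under pics/ and viewed, and the job is handed in when it is done.

Besides the shell and the picture viewer there is one more tool, called after "Emit:" by a JSON object that holds its "fn" and its "kwargs", one argument or row to a line. arm_command: Moves the arm, as the interface text tells. Its arguments: {"type":"object","properties":{"motion":{"type":"array","items":{"type":"object","properties":{"offset":{"type":"array","items":{"type":"number"}},"delta_rot":{"type":"array","items":{"type":"number"}},"fingers":{"type":"number"}}}},"squeeze":{"type":"number"}},"required":["motion"]}

```bash
mkdir -p pics; ls
python3 - <<'E'
from workcell import r
import cv2,numpy as np
o=r.get_obs(); print({k:np.round(v,3) for k,v in o.items()})
for c in ['side','top','wrist']:
    im=r.camera(c); cv2.imwrite(f'pics/{c}0.png',im[:,:,::-1])
    cal=r.calibration(c); M=np.array(cal['world_to_cam']); print(c,np.round(cal['camera_matrix'],1).tolist(),[k for k in cal])
    for t in ['blue_lid','chute','ramp_mid','tray_mid','orange_lid']:
        try:
            for d in r.recognise(c,t)[:3]:
                p=np.linalg.inv(M)@np.r_[d['location'],1]; print(c,t,round(d['conf'],2),np.round(p[:3],3))
        except Exception as e: print(c,t,e)
print(r.get_obs()['time_s'])
E
```

```text
pics
{'time_s': np.float64(0.0), 'joint_positions': array([-1.257,  0.576,  0.025,  1.438, -0.015,  1.129, -0.056]), 'joint_vel': array([ 0.001,  0.   ,  0.   ,  0.   , -0.002, -0.001,  0.002]), 'joint_torque': array([-1.0000e-03, -7.6576e+01,  2.2500e+00, -2.8598e+01,  1.5000e-02,
        1.3000e-02,  0.0000e+00]), 'eef_pos': array([0.261, 0.622, 0.23 ]), 'eef_rot': array([ 0.589,  0.391, -0.392, -0.589]), 'ft_force': array([ 0.395,  0.797, -0.183]), 'torque': array([-0.004,  0.002,  0.004]), 'gripper_width': np.float64(0.086)}
side [[509.2, 0.0, 278.5], [0.0, 509.2, 215.3], [0.0, 0.0, 1.0]] ['camera_matrix', 'world_to_cam']
side blue_lid 0.92 [0.55  0.357 0.002]
side blue_lid 0.84 [0.446 0.277 0.004]
side blue_lid 0.77 [0.577 0.45  0.008]
side chute 0.72 [ 0.529 -0.192  0.138]
side ramp_mid 0.57 [ 0.531 -0.193  0.138]
side tray_mid 0.72 [ 0.529 -0.193  0.14 ]
side orange_lid 0.81 [0.585 0.187 0.016]
top [[421.7, 0.0, 284.8], [0.0, 421.7, 209.6], [0.0, 0.0, 1.0]] ['camera_matrix', 'world_to_cam']
top blue_lid 0.98 [0.541 0.359 0.004]
top blue_lid 0.92 [0.436 0.396 0.007]
top blue_lid 0.9 [0.668 0.441 0.006]
top chute 0.96 [ 0.546 -0.161  0.093]
top ramp_mid 0.65 [ 0.547 -0.161  0.097]
top ramp_mid 0.51 [0.684 0.297 0.119]
top tray_mid 0.8 [ 0.548 -0.16   0.095]
top orange_lid 0.61 [0.587 0.185 0.016]
wrist [[295.6, 0.0, 279.6], [0.0, 295.6, 212.9], [0.0, 0.0, 1.0]] ['camera_matrix', 'world_to_cam']
wrist blue_lid 0.65 [0.423 0.418 0.007]
wrist blue_lid 0.65 [0.448 0.257 0.009]
0.9
```

View pics/top0.png

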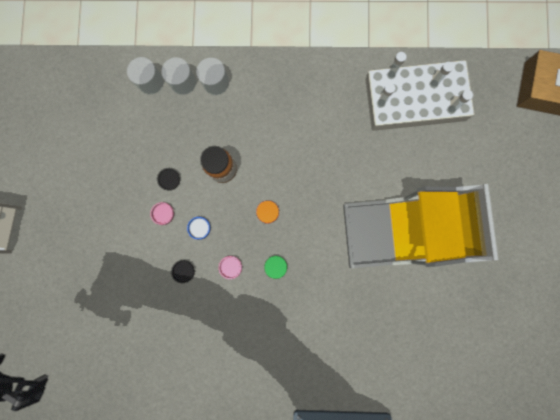

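View pics/side0.png

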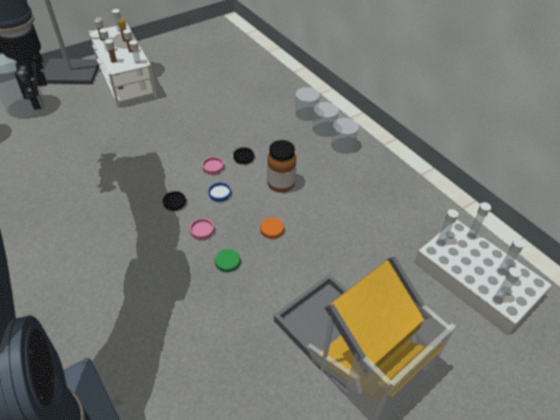

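View pics/wrist0.png

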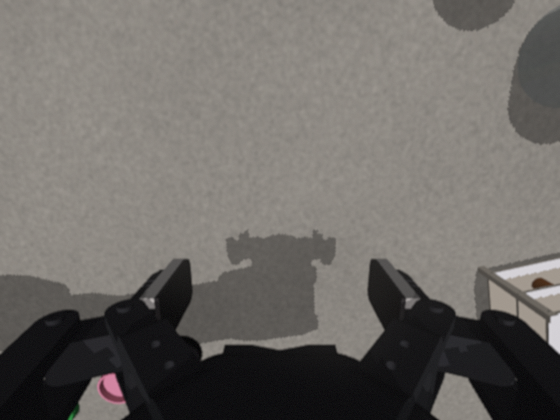

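The top view shows the blue-rimmed white lid at about (199,228), with pink lids at (163,213) and (231,267) and black ones at (168,179) and (183,271). The chute has its tray at the left (345–395, 203–267), with the ramp falling to the right (-y) and the end wall at about x=490. I'll zoom in to measure the chute.

Run:
```python
import cv2
a=cv2.imread('pics/top0.png')[170:285,330:510]; cv2.imwrite('pics/topz.png',cv2.resize(a,None,fx=4.4,fy=4.4,interpolation=cv2.INTER_CUBIC))
a=cv2.imread('pics/side0.png')[250:420,265:465]; cv2.imwrite('pics/sidez.png',cv2.resize(a,None,fx=3.5,fy=3.5,interpolation=cv2.INTER_CUBIC))
```

```text
(no output)
```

View pics/topz.png

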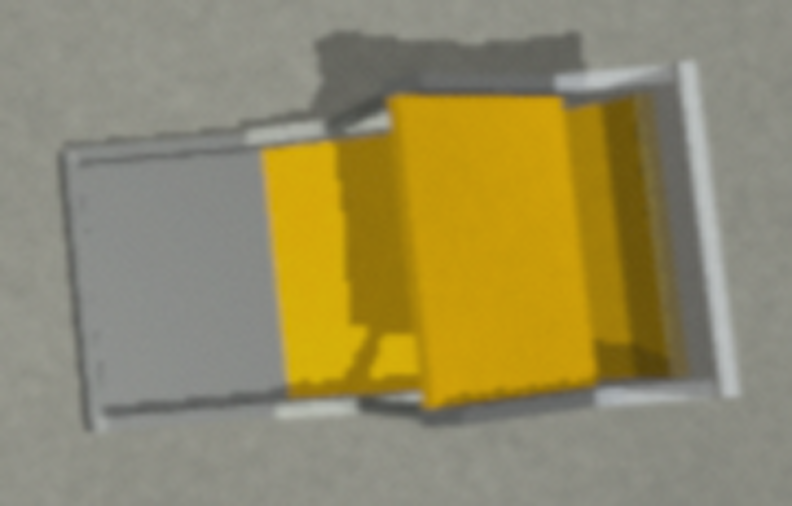

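View pics/sidez.png

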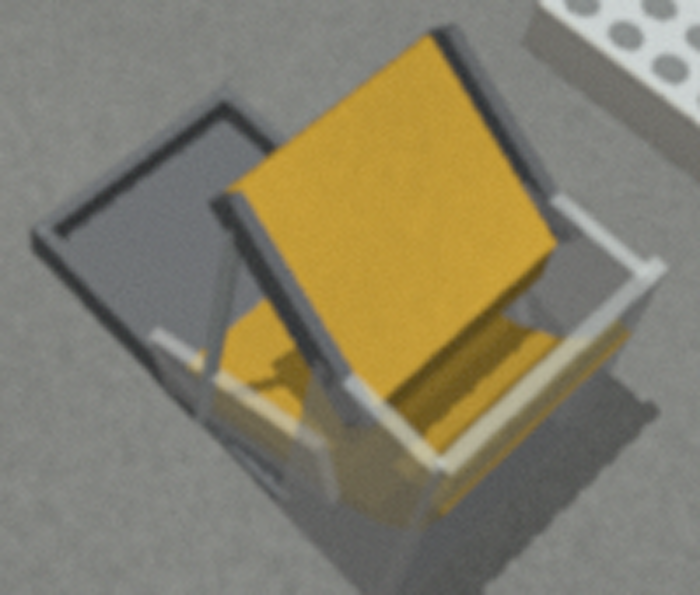

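```bash
cat > h.py <<'E'
import numpy as np, cv2, json
from workcell import r
def proj(c,P):
    cal=r.calibration(c);M=np.array(cal['world_to_cam']);K=np.array(cal['camera_matrix'])
    P=np.atleast_2d(P);q=P@M[:3,:3].T+M[:3,3];q=q*[1,-1,-1];u=q@K.T;return u[:,:2]/u[:,2:]
def ray(c,uv,z):
    cal=r.calibration(c);M=np.array(cal['world_to_cam']);K=np.array(cal['camera_matrix'])
    d=np.linalg.inv(K)@[uv[0],uv[1],1];d=d*[1,-1,-1];d=M[:3,:3].T@d;o=-M[:3,:3].T@M[:3,3]
    return o+d*(z-o[2])/d[2]
E
python3 - <<'E'
from h import *
from scipy.optimize import least_squares
L=np.array([[-50,70,35],[-50,-70,35],[50,70,-35],[50,-70,-35]])/1000.
T=np.array([[390,97],[428,407],[562,97],[595,385]])/4.4+[330,170]
S=np.array([[435,35],[228,190],[555,243],[385,400]])/3.5+[265,250]
def W(p):
    c,s=np.cos(p[3]),np.sin(p[3]);return L@np.array([[c,-s,0],[s,c,0],[0,0,1]]).T+p[:3]
for cams in (['top','side'],['top'],['side']):
    f=lambda p:np.concatenate([(proj(c,W(p))-{'top':T,'side':S}[c]).ravel() for c in cams])
    s=least_squares(f,[0.55,-.2,.18,-1.5]);print(cams,np.round(s.x,4),np.round(s.fun,1))
# lids
for c in ['top','side']:
    for uv,n in {'top':[((199,228),'blue'),((163,213),'pink'),((231,267),'pink2'),((183,271),'blk'),((168,179),'blk2'),((216,160),'bot')],'side':[((220,192),'blue'),((213,166),'pink'),((202,229),'pink2'),((174,201),'blk'),((243,156),'blk2'),]}[c]:
        print(c,n,np.round(ray(c,uv,.012),3))
    im=cv2.imread(f'pics/{c}0.png'); hsv=cv2.cvtColor(im,cv2.COLOR_BGR2HSV)
    m=cv2.inRange(hsv,(105,100,60),(130,255,255)); u,v={'top':(199,228),'side':(220,192)}[c]
    mm=np.zeros_like(m);mm[v-25:v+25,u-25:u+25]=m[v-25:v+25,u-25:u+25]
    pts=cv2.findNonZero(mm);print(len(pts)); e=cv2.fitEllipse(cv2.convexHull(pts));print(e, np.round(ray(c,e[0],.012),4))
print(np.round(r.get_obs()['eef_pos'],4))
E
```

```text
['top', 'side'] [ 0.5513 -0.184   0.1818 -1.4561] [ 1.  -1.7  1.4 -0.9 -0.7 -1.6  0.7 -1.3 -1.5 -1.2  0.5 -0.1  1.  -1.3
 -4.6  3.7]
['top'] [ 0.5486 -0.1833  0.1802 -1.4667] [ 0.7 -0.5  0.4  0.3 -1.  -0.  -0.2  0.3]
['side'] [ 0.5646 -0.1774  0.161  -1.4532] [-0.8 -0.1  3.   0.   0.8 -1.8 -3.   1.8]
top blue [0.542 0.355 0.012]
top pink [0.578 0.446 0.012]
top pink2 [0.449 0.273 0.012]
top blk [0.436 0.39  0.012]
top blk2 [0.663 0.438 0.012]
top bot [0.713 0.319 0.012]
81
((198.323974609375, 227.58595275878906), (21.8266544342041, 22.848936080932617), 59.96590042114258) [0.5434 0.3566 0.012 ]
side blue [0.544 0.353 0.012]
side pink [0.576 0.445 0.012]
side pink2 [0.449 0.273 0.012]
side blk [0.435 0.389 0.012]
side blk2 [0.662 0.435 0.012]
122
((219.30711364746094, 191.29989624023438), (18.502511978149414, 22.592628479003906), 86.04549407958984) [0.5437 0.3562 0.012 ]
[0.2615 0.6223 0.2313]
```

```bash
cat >> h.py <<'E'
from scipy.spatial.transform import Rotation as Ro
YAW=-1.4667; MID=np.array([0.5487,-0.1834,0.180]); CX=np.array([np.cos(YAW),np.sin(YAW),0]); CY=np.array([-np.sin(YAW),np.cos(YAW),0])
def Rt(sgn=1):
    x=sgn*CY; y=np.array([0,0,-1.]); return np.column_stack([x,y,np.cross(x,y)])
def left(P,sgn=1,n=8,rows=False,step=4.0):
    o=r.get_obs();R=Ro.from_quat(o['eef_rot']).as_matrix();p=np.array(o['eef_pos']);T=Rt(sgn)
    print('t',round(float(o['time_s']),2),'tcp',np.round(p,4),'w',round(float(o['gripper_width']),4),'F',np.round(o['ft_force'],1))
    print('off cm',np.round(R.T@(P-p)*100,2),'rot deg',np.round(np.degrees(Ro.from_matrix(R.T@T).as_rotvec()),2))
    if rows:
        for i in range(n):
            d=(P-p)*100; w=np.degrees(Ro.from_matrix(R.T@T).as_rotvec())
            L=np.linalg.norm(d); d=d*min(1,step/max(L,1e-9)); a=np.linalg.norm(w); w=w*min(1,8/max(a,1e-9))
            print(np.round(R.T@d,1).tolist(),np.round(w,1).tolist()); p=p+d/100; R=R@Ro.from_rotvec(np.radians(w)).as_matrix()
E
python3 - <<'E'
from h import *
R=Ro.from_quat(r.get_obs()['eef_rot']).as_matrix();print(R.round(3))
for s in (1,-1): left(np.array([.5435,.3564,.13]),s,rows=True,n=8)
E
```

```text
[[ 0.387  0.    -0.922]
 [ 0.922  0.     0.387]
 [ 0.    -1.     0.   ]]
t 0.9 tcp [0.2615 0.6223 0.2313] w 0.0856 F [-0.1 -0.1 -0.1]
off cm [-13.59  10.13 -36.3 ] rot deg [-0.   61.24  0.  ]
[-1.4, 1.0, -3.6] [-0.0, 8.0, 0.0]
[-0.8, 1.0, -3.8] [-0.0, 8.0, 0.0]
[-0.3, 1.0, -3.9] [-0.0, 8.0, 0.0]
[0.2, 1.0, -3.9] [-0.0, 8.0, 0.0]
[0.8, 1.0, -3.8] [-0.0, 8.0, 0.0]
[1.3, 1.0, -3.6] [-0.0, 8.0, 0.0]
[1.8, 1.0, -3.4] [-0.0, 8.0, 0.0]
[2.2, 1.0, -3.2] [-0.0, 5.2, 0.0]
t 0.9 tcp [0.2615 0.6223 0.2313] w 0.0856 F [-0.1 -0.1 -0.1]
off cm [-13.59  10.13 -36.3 ] rot deg [   0.   -118.76    0.  ]
[-1.4, 1.0, -3.6] [0.0, -8.0, 0.0]
[-1.8, 1.0, -3.4] [0.0, -8.0, 0.0]
[-2.3, 1.0, -3.1] [0.0, -8.0, 0.0]
[-2.7, 1.0, -2.8] [0.0, -8.0, 0.0]
[-3.1, 1.0, -2.4] [0.0, -8.0, 0.0]
[-3.4, 1.0, -1.9] [0.0, -8.0, 0.0]
[-3.6, 1.0, -1.4] [0.0, -8.0, 0.0]
[-3.8, 1.0, -0.9] [0.0, -8.0, 0.0]
```

Emit:
{"fn": "arm_command", "kwargs": {
  "motion": [
    {"offset": [-1.4, 0.5, -3.6], "delta_rot": [0, 8, 0], "fingers": 1},
    {"offset": [-0.8, 0.5, -3.8], "delta_rot": [0, 8, 0], "fingers": 1},
    {"offset": [-0.3, 0.5, -3.9], "delta_rot": [0, 8, 0], "fingers": 1},
    {"offset": [0.2, 1, -3.9], "delta_rot": [0, 8, 0], "fingers": 1},
    {"offset": [0.8, 1, -3.8], "delta_rot": [0, 8, 0], "fingers": 1},
    {"offset": [1.3, 1, -3.6], "delta_rot": [0, 8, 0], "fingers": 1},
    {"offset": [1.8, 1, -3.4], "delta_rot": [0, 8, 0], "fingers": 0.85},
    {"offset": [2.2, 1, -3.2], "delta_rot": [0, 5, 0], "fingers": 0.85}
  ],
  "squeeze": 30
}}

```text
time_s: 1.7
eef_pos: [0.4859, 0.4074, 0.1647]
eef_rot: [-0.704, -0.028, 0.029, 0.71]
ft_force: [-0.4, 0.1, -0.2]
gripper_width: 0.0728
```

Run:
```python
from h import *
left(np.array([.5435,.3564,.13]),rows=True,n=5)
```

```text
t 1.7 tcp [0.4859 0.4074 0.1647] w 0.0728 F [-0.4  0.1 -0.2]
off cm [ 5.33  3.42 -5.58] rot deg [-0.49 -1.36 -0.  ]
[2.5, 1.6, -2.6] [-0.5, -1.4, -0.0]
[2.5, 1.6, -2.7] [-0.0, -0.0, -0.0]
[0.3, 0.2, -0.3] [-0.0, -0.0, 0.0]
[0.0, 0.0, 0.0] [-0.0, -0.0, 0.0]
[0.0, 0.0, 0.0] [-0.0, -0.0, 0.0]
```

Emit:
{"fn": "arm_command", "kwargs": {
  "motion": [
    {"offset": [2.5, 1.6, -2.6], "delta_rot": [-0.5, -1.4, 0], "fingers": 0.85},
    {"offset": [2.5, 1.6, -2.7], "delta_rot": [0, 0, 0], "fingers": 0.85},
    {"offset": [0.3, 0.2, -0.3], "delta_rot": [0, 0, 0], "fingers": 0.85},
    {"offset": [0, 0, 0], "delta_rot": [0, 0, 0], "fingers": 0.85}
  ]
}}

```text
time_s: 2.1
eef_pos: [0.5503, 0.3479, 0.1285]
eef_rot: [0.708, 0.034, -0.032, -0.705]
ft_force: [-0.9, 0.8, -0.2]
gripper_width: 0.0726
```

Run:
```python
from h import *
im=r.camera('wrist');cv2.imwrite('pics/wrist1.png',im[:,:,::-1])
left(np.array([.5435,.3564,.13]))
M=np.linalg.inv(r.calibration('wrist')['world_to_cam'])
for d in r.recognise('wrist','blue_lid'): print(round(d['conf'],2),(M@np.r_[d['location'],1])[:3].round(4))
print(proj('wrist',np.array([[.5435,.3564,.016],[.5435,.3564,.0]])))
im=r.camera('side');cv2.imwrite('pics/side1.png',cv2.resize(im[90:270,130:330,::-1],None,fx=3.5,fy=3.5))
print(proj('side',r.get_obs()['eef_pos']))
```

```text
t 2.15 tcp [0.5502 0.3478 0.1287] w 0.0728 F [ 0.4 -0.9  0.2]
off cm [-0.59 -0.14  0.92] rot deg [ 0.26 -0.61  0.1 ]
0.85 [0.5789 0.4549 0.0029]
0.8 [0.4325 0.3932 0.0051]
0.71 [0.6676 0.4366 0.0058]
0.6 [0.4355 0.2813 0.0046]
[[273.96013805 199.81917123]
 [274.23460956 195.91370306]]
[[219.20927224 156.62882253]]
```

View pics/wrist1.png

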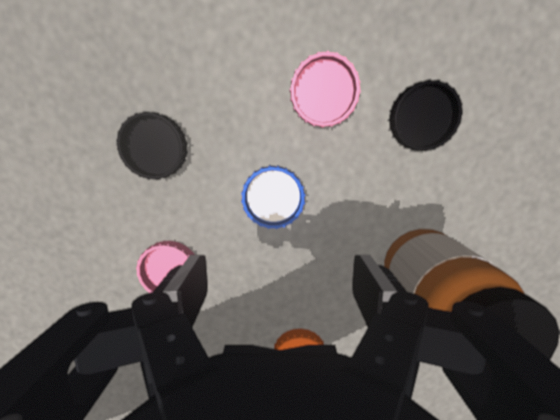

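View pics/side1.png

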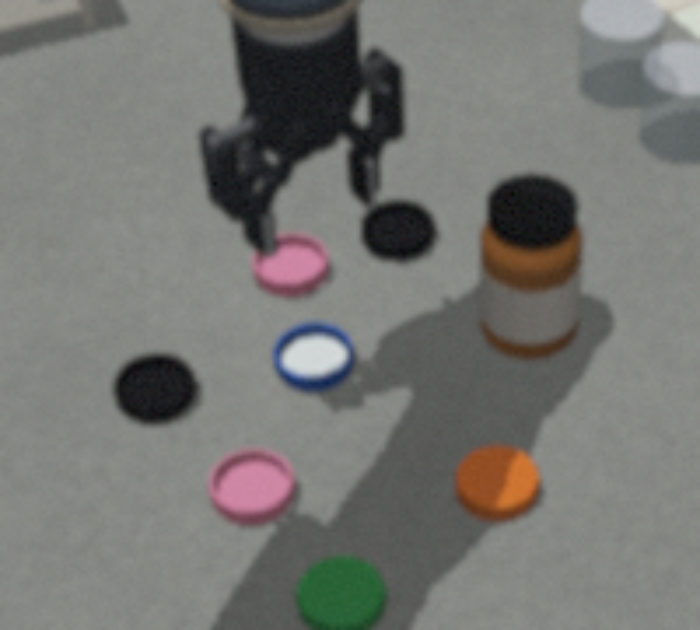

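The wrist view shows the blue lid centred at about (274,196), between the fingers at (205,280) and (355,280). The neighbours are clear of the fingers. In the side view the tips sit about 9 mm above the projected TCP, so the TCP is the shut-finger end.

Run:
```python
from h import *
im=cv2.imread('pics/wrist1.png');hsv=cv2.cvtColor(im,cv2.COLOR_BGR2HSV)
m=cv2.inRange(hsv,(105,90,50),(130,255,255));m[:150]=0;m[240:]=0;m[:,:220]=0;m[:,330:]=0
e=cv2.fitEllipse(cv2.convexHull(cv2.findNonZero(m)));print(e,ray('wrist',e[0],.012).round(4))
T=np.array([.544,.3575,.002]); left(T)
left(np.array([.544,.3575,.03]),rows=True,n=5,step=3)
```

```text
((272.8233337402344, 196.84938049316406), (62.14665985107422, 63.29301071166992), 94.37905883789062) [0.5418 0.359  0.012 ]
t 2.25 tcp [0.5492 0.3497 0.1293] w 0.0727 F [-0.1  0.3  0.3]
off cm [-0.46 12.72  0.86] rot deg [ 0.17 -0.45  0.12]
t 2.25 tcp [0.5492 0.3497 0.1293] w 0.0727 F [-0.1  0.3  0.3]
off cm [-0.46  9.92  0.85] rot deg [ 0.17 -0.45  0.12]
[-0.1, 3.0, 0.3] [0.2, -0.5, 0.1]
[-0.1, 3.0, 0.2] [-0.0, 0.0, -0.0]
[-0.1, 3.0, 0.2] [0.0, 0.0, -0.0]
[-0.0, 1.0, 0.1] [0.0, 0.0, 0.0]
[0.0, 0.0, 0.0] [0.0, 0.0, -0.0]
```

Emit:
{"fn": "arm_command", "kwargs": {
  "motion": [
    {"offset": [-0.2, 2.5, 0.3], "delta_rot": [0.2, -0.5, 0.1], "fingers": 0.85},
    {"offset": [-0.1, 2.5, 0.2], "delta_rot": [0, 0, 0], "fingers": 0.85},
    {"offset": [-0.1, 2.5, 0.2], "delta_rot": [0, 0, 0], "fingers": 0.85},
    {"offset": [0, 1, 0], "delta_rot": [0, 0, 0], "fingers": 0.85},
    {"offset": [0, 0, 0], "delta_rot": [0, 0, 0], "fingers": 0.85}
  ]
}}

```text
time_s: 2.75
eef_pos: [0.5413, 0.3659, 0.0461]
eef_rot: [-0.703, -0.043, 0.039, 0.709]
ft_force: [0.3, 0.3, -0.0]
gripper_width: 0.0725
```

Run:
```python
from h import *
left(np.array([.543,.358,.002]))
```

```text
t 2.75 tcp [0.5413 0.3659 0.0461] w 0.0725 F [ 0.3  0.3 -0. ]
off cm [ 0.06  4.41 -0.85] rot deg [-0.47  0.69  0.27]
```

Emit:
{"fn": "arm_command", "kwargs": {
  "motion": [
    {"offset": [0.1, 0.7, -0.6], "delta_rot": [-0.4, 0.6, 0.2], "fingers": 0.85},
    {"offset": [0, 0, 0], "delta_rot": [0, 0, 0], "fingers": 0.85},
    {"offset": [0, 0, 0], "delta_rot": [0, 0, 0], "fingers": 0.85}
  ]
}}

```text
time_s: 3.05
eef_pos: [0.5438, 0.3614, 0.0414]
eef_rot: [-0.705, -0.039, 0.036, 0.707]
ft_force: [0.3, 0.7, -0.4]
gripper_width: 0.0723
```

Run:
```python
from h import *
left(np.array([.543,.358,.002]))
im=r.camera('wrist');cv2.imwrite('pics/wrist2.png',im[:,:,::-1])
left(np.array([.543,.358,.002]))
```

```text
t 3.05 tcp [0.5438 0.3614 0.0414] w 0.0723 F [ 0.3  0.7 -0.4]
off cm [-0.13  3.94 -0.34] rot deg [-0.15  0.12  0.23]
t 3.1 tcp [0.5439 0.3612 0.0415] w 0.0725 F [ 0.2  0.  -0.4]
off cm [-0.14  3.95 -0.32] rot deg [-0.14  0.11  0.23]
```

View pics/wrist2.png

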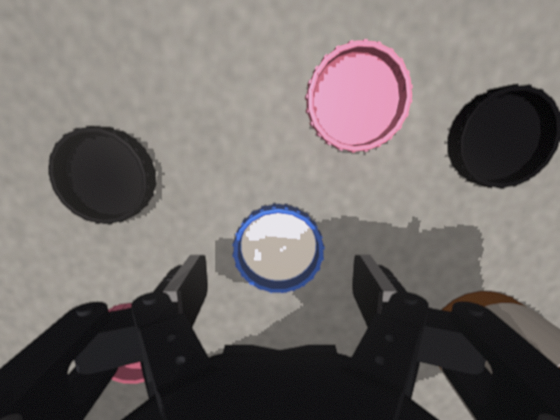

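The lid centre at (279,248) lines up with the mid-line between the fingers, x≈280. I'm descending now.

Emit:
{"fn": "arm_command", "kwargs": {
  "motion": [
    {"offset": [-0.1, 1.3, -0.2], "delta_rot": [-0.1, 0.1, 0.2], "fingers": 0.85},
    {"offset": [0, 1.3, -0.1], "delta_rot": [0, 0, 0], "fingers": 0.85},
    {"offset": [0, 0.7, 0], "delta_rot": [0, 0, 0], "fingers": 0.85},
    {"offset": [0, 0, 0], "delta_rot": [0, 0, 0], "fingers": 0.85},
    {"offset": [0, 0, 0], "delta_rot": [0, 0, 0], "fingers": 0.85}
  ]
}}

```text
time_s: 3.6
eef_pos: [0.5436, 0.3575, 0.0058]
eef_rot: [-0.706, -0.037, 0.036, 0.706]
ft_force: [0.2, 0.2, 0.3]
gripper_width: 0.0724
```

Run:
```python
from h import *
im=r.camera('wrist');cv2.imwrite('pics/wrist3.png',im[:,:,::-1])
left(np.array([.543,.358,.002]))
print(proj('wrist',np.array([[.543,.358,.016],[.543,.358,.0]])))
```

```text
t 3.65 tcp [0.5435 0.3575 0.0059] w 0.0727 F [-0.7 -0.2 -0.3]
off cm [-0.05  0.39  0.06] rot deg [-0.04 -0.05  0.03]
[[280.05933416 272.29719798]
 [279.98841433 258.68046436]]
```

View pics/wrist3.png

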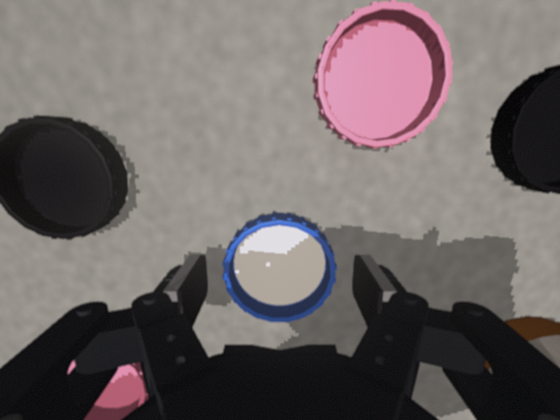

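The rim centre is at about (280,267) against a predicted (280,272), so it is within about 2 mm. Lower 4 mm and close.

Emit:
{"fn": "arm_command", "kwargs": {
  "motion": [
    {"offset": [0, 0.4, 0], "delta_rot": [0, 0, 0], "fingers": 0.85},
    {"offset": [0, 0, 0], "delta_rot": [0, 0, 0], "fingers": 0.6},
    {"offset": [0, 0, 0], "delta_rot": [0, 0, 0], "fingers": 0.4},
    {"offset": [0, 0, 0], "delta_rot": [0, 0, 0], "fingers": 0.4},
    {"offset": [0, 0, 0], "delta_rot": [0, 0, 0], "fingers": 0.4},
    {"offset": [0, 0, 0], "delta_rot": [0, 0, 0], "fingers": 0.4}
  ],
  "squeeze": 35
}}

```text
time_s: 4.25
eef_pos: [0.5442, 0.3581, 0.003]
eef_rot: [-0.705, -0.037, 0.036, 0.707]
ft_force: [-0.7, -0.1, -0.4]
gripper_width: 0.0536
```

Run:
```python
from h import *
left(np.array([.543,.358,.002]))
```

```text
t 4.25 tcp [0.5442 0.3581 0.003 ] w 0.0536 F [-0.7 -0.1 -0.4]
off cm [-0.12  0.1  -0.  ] rot deg [-0.11 -0.03  0.13]
```

Emit:
{"fn": "arm_command", "kwargs": {
  "motion": [
    {"offset": [0, 0, 0], "delta_rot": [0, 0, 0], "fingers": 0.4},
    {"offset": [0, -1, 0], "delta_rot": [0, 0, 0], "fingers": 0.4},
    {"offset": [0, -2, 0], "delta_rot": [0, 0, 0], "fingers": 0.4},
    {"offset": [0, -2, 0], "delta_rot": [0, 0, 0], "fingers": 0.4},
    {"offset": [0, 0, 0], "delta_rot": [0, 0, 0], "fingers": 0.4}
  ]
}}

```text
time_s: 4.75
eef_pos: [0.5439, 0.3577, 0.0557]
eef_rot: [-0.706, -0.037, 0.036, 0.707]
ft_force: [0.8, 0.7, -0.8]
gripper_width: 0.0535
```

Run:
```python
from h import *
im=r.camera('wrist');cv2.imwrite('pics/wrist4.png',im[:,:,::-1])
im=r.camera('side');cv2.imwrite('pics/side4.png',cv2.resize(im[90:270,130:330,::-1],None,fx=3.5,fy=3.5))
left(np.array([.543,.358,.002]))
```

```text
t 4.85 tcp [0.5426 0.3572 0.0532] w 0.0537 F [ 0.4 -0.   0. ]
off cm [0.06 5.12 0.07] rot deg [ 0.01 -0.03 -0.08]
```

View pics/wrist4.png

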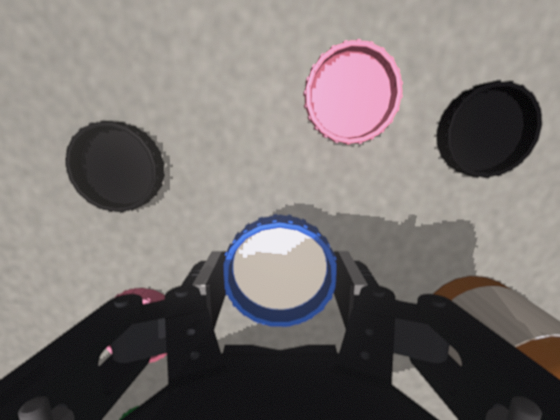

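View pics/side4.png

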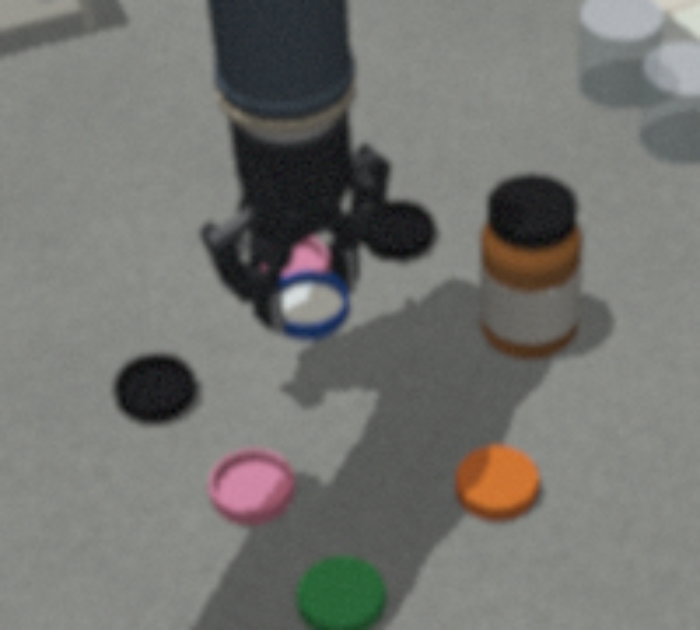

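The lid is held level: the wrist view shows it at (280,270) between the pads, and the side view shows it lifted at about (310,305). Next it goes up and across to above the ramp.

Run:
```python
from h import *
print('target',MID+[0,0,.08]); left(MID+np.array([0,0,.10]),rows=True,n=2)
```

```text
target [ 0.5487 -0.1834  0.26  ]
t 4.85 tcp [0.5426 0.3572 0.0532] w 0.0537 F [ 0.4 -0.   0. ]
off cm [ -5.02 -22.66 -53.84] rot deg [ 0.01 -0.03 -0.08]
[-0.3, -1.5, -3.7] [0.0, -0.0, -0.1]
[-0.3, -1.5, -3.7] [0.0, 0.0, 0.0]
```

Emit:
{"fn": "arm_command", "kwargs": {
  "motion": [
    {"offset": [0, -3, 0], "delta_rot": [0, 0, 0], "fingers": 0.4},
    {"offset": [0, -4, 0], "delta_rot": [0, 0, 0], "fingers": 0.4},
    {"offset": [0, -4, 0], "delta_rot": [0, 0, 0], "fingers": 0.4},
    {"offset": [0, -4, 0], "delta_rot": [0, 0, 0], "fingers": 0.4},
    {"offset": [0, -4, 0], "delta_rot": [0, 0, 0], "fingers": 0.4},
    {"offset": [0, -3, 0], "delta_rot": [0, 0, 0], "fingers": 0.4},
    {"offset": [0, 0, 0], "delta_rot": [0, 0, 0], "fingers": 0.4}
  ]
}}

```text
time_s: 5.55
eef_pos: [0.5401, 0.3563, 0.2734]
eef_rot: [0.709, 0.032, -0.041, -0.703]
ft_force: [-0.2, 0.0, -1.1]
gripper_width: 0.0538
```

Run:
```python
from h import *
left(MID+np.array([0,0,.10]),rows=True,n=8,step=3.5)
```

```text
t 5.55 tcp [0.5401 0.3563 0.2734] w 0.0538 F [-0.2  0.  -1.1]
off cm [ -4.76  -0.22 -53.77] rot deg [ 0.41 -0.01 -0.77]
[-0.3, -0.0, -3.5] [0.4, -0.0, -0.8]
[-0.3, -0.0, -3.5] [-0.0, 0.0, 0.0]
[-0.3, -0.0, -3.5] [-0.0, 0.0, 0.0]
[-0.3, -0.0, -3.5] [-0.0, 0.0, 0.0]
[-0.3, -0.0, -3.5] [-0.0, 0.0, 0.0]
[-0.3, -0.0, -3.5] [-0.0, 0.0, 0.0]
[-0.3, -0.0, -3.5] [-0.0, 0.0, 0.0]
[-0.3, -0.0, -3.5] [-0.0, 0.0, 0.0]
```

Emit:
{"fn": "arm_command", "kwargs": {
  "motion": [
    {"offset": [-0.2, 0, -2.5], "delta_rot": [0.4, 0, -0.8], "fingers": 0.4},
    {"offset": [-0.3, -0.2, -3.5], "delta_rot": [0, 0, 0], "fingers": 0.4},
    {"offset": [-0.3, -0.2, -3.5], "delta_rot": [0, 0, 0], "fingers": 0.4},
    {"offset": [-0.3, -0.2, -3.5], "delta_rot": [0, 0, 0], "fingers": 0.4},
    {"offset": [-0.3, -0.2, -3.5], "delta_rot": [0, 0, 0], "fingers": 0.4},
    {"offset": [-0.3, -0.2, -3.5], "delta_rot": [0, 0, 0], "fingers": 0.4},
    {"offset": [-0.3, -0.2, -3.5], "delta_rot": [0, 0, 0], "fingers": 0.4},
    {"offset": [-0.3, -0.2, -3.5], "delta_rot": [0, 0, 0], "fingers": 0.4}
  ]
}}

```text
time_s: 6.35
eef_pos: [0.5411, 0.0829, 0.2758]
eef_rot: [0.707, 0.036, -0.046, -0.705]
ft_force: [0.2, -0.4, 0.4]
gripper_width: 0.0539
```

Run:
```python
from h import *
left(MID+np.array([0,0,.10]),rows=True,n=8,step=3.5)
```

```text
t 6.35 tcp [0.5411 0.0829 0.2758] w 0.0539 F [ 0.2 -0.4  0.4]
off cm [ -2.35  -0.34 -26.54] rot deg [ 0.09  0.73 -0.81]
[-0.3, -0.0, -3.5] [0.1, 0.7, -0.8]
[-0.3, -0.1, -3.5] [0.0, 0.0, 0.0]
[-0.3, -0.1, -3.5] [0.0, -0.0, -0.0]
[-0.3, -0.1, -3.5] [0.0, -0.0, 0.0]
[-0.3, -0.1, -3.5] [0.0, -0.0, 0.0]
[-0.3, -0.1, -3.5] [0.0, -0.0, 0.0]
[-0.3, -0.1, -3.5] [0.0, -0.0, 0.0]
[-0.2, -0.0, -2.1] [0.0, -0.0, 0.0]
```

Emit:
{"fn": "arm_command", "kwargs": {
  "motion": [
    {"offset": [-0.3, -0.1, -3.5], "delta_rot": [0.1, 0.7, -0.8], "fingers": 0.4},
    {"offset": [-0.3, -0.1, -3.5], "delta_rot": [0, 0, 0], "fingers": 0.4},
    {"offset": [-0.3, -0.1, -3.5], "delta_rot": [0, 0, 0], "fingers": 0.4},
    {"offset": [-0.3, -0.1, -3.5], "delta_rot": [0, 0, 0], "fingers": 0.4},
    {"offset": [-0.3, -0.1, -3.5], "delta_rot": [0, 0, 0], "fingers": 0.4},
    {"offset": [-0.3, -0.1, -3.5], "delta_rot": [0, 0, 0], "fingers": 0.4},
    {"offset": [-0.3, 0, -2.5], "delta_rot": [0, 0, 0], "fingers": 0.4},
    {"offset": [0, 0, 0], "delta_rot": [0, 0, 0], "fingers": 0.4}
  ]
}}

```text
time_s: 7.15
eef_pos: [0.5386, -0.1672, 0.2711]
eef_rot: [0.707, 0.029, -0.04, -0.706]
ft_force: [0.6, -0.0, -0.2]
gripper_width: 0.0538
```

Run:
```python
from h import *
left(MID+np.array([0,0,.06]))
im=r.camera('top');cv2.imwrite('pics/top5.png',cv2.resize(im[150:300,320:520,::-1],None,fx=4,fy=4))
im=r.camera('side');cv2.imwrite('pics/side5.png',cv2.resize(im[180:420,240:480,::-1],None,fx=2.5,fy=2.5))
im=r.camera('wrist');cv2.imwrite('pics/wrist5.png',im[:,:,::-1])
left(MID+np.array([0,0,.06]))
```

```text
t 7.15 tcp [ 0.5386 -0.1672  0.2711] w 0.0538 F [ 0.6 -0.  -0.2]
off cm [ 0.9   3.1  -1.71] rot deg [ 0.03 -0.34 -0.93]
t 7.3 tcp [ 0.5397 -0.1622  0.2713] w 0.0541 F [ 0.3  0.1 -0.2]
off cm [ 0.72  3.11 -2.21] rot deg [-0.12 -0.01 -0.9 ]
```

View pics/side5.png

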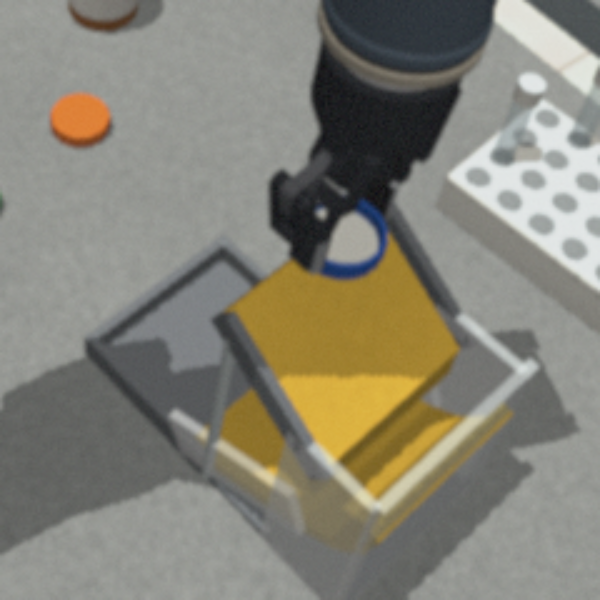

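View pics/wrist5.png

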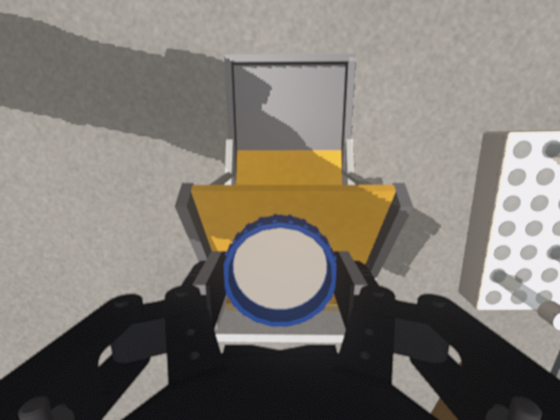

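The wrist view shows the lid still level at (280,270). The ramp's top edge runs from (193,185) to (398,185), parallel to the jaws, so yaw matches. I'll check my chute pose against this view.

Run:
```python
from h import *
P=[MID+a*CX+b*CY+np.array([0,0,-a*.7]) for a,b in [(-.05,-.07),(-.05,.07),(.05,-.07),(.05,.07)]]
print(proj('wrist',P).round(1))
left(MID+np.array([0,0,.06]))
im=cv2.imread('pics/wrist5.png')[150:360,150:430]
for p in proj('wrist',P): cv2.drawMarker(im,(int(p[0])-150,int(p[1])-150),(0,0,255),0,6)
cv2.imwrite('pics/w5z.png',cv2.resize(im,None,fx=2.8,fy=2.8))
```

```text
[[189.3 190.6]
 [395.2 191.2]
 [219.  275.4]
 [359.3 276.4]]
t 7.3 tcp [ 0.5397 -0.1622  0.2713] w 0.0541 F [ 0.3  0.1 -0.2]
off cm [ 0.72  3.11 -2.21] rot deg [-0.12 -0.01 -0.9 ]
```

View pics/w5z.png

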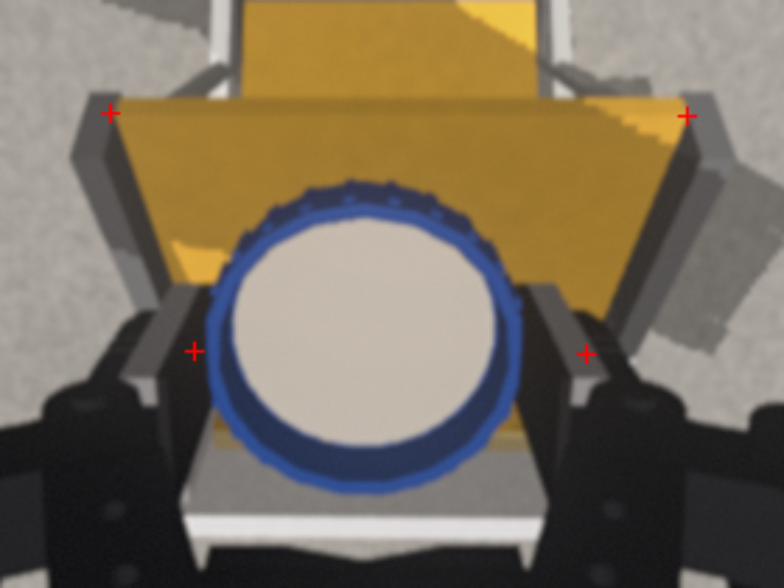

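The predicted corners match the visible ramp edge within about 1–2 mm. Now I'll centre over ramp_mid at the same height.

Emit:
{"fn": "arm_command", "kwargs": {
  "motion": [
    {"offset": [0.4, 0, -1.2], "delta_rot": [0, 0, -0.9], "fingers": 0.4},
    {"offset": [0.3, 0.3, -0.8], "delta_rot": [0, 0, 0], "fingers": 0.4},
    {"offset": [0, 0.5, 0], "delta_rot": [0, 0, 0], "fingers": 0.4},
    {"offset": [0, 0, 0], "delta_rot": [0, 0, 0], "fingers": 0.4},
    {"offset": [0, 0, 0], "delta_rot": [0, 0, 0], "fingers": 0.4}
  ]
}}

```text
time_s: 7.8
eef_pos: [0.5504, -0.1787, 0.2612]
eef_rot: [-0.705, -0.039, 0.039, 0.707]
ft_force: [-0.0, 0.1, -1.0]
gripper_width: 0.0537
```

Run:
```python
from h import *
left(MID+np.array([0,0,.025]))
```

```text
t 7.8 tcp [ 0.5504 -0.1787  0.2612] w 0.0537 F [-0.   0.1 -1. ]
off cm [-0.22  5.62 -0.48] rot deg [-0.22  0.34  0.03]
```

Emit:
{"fn": "arm_command", "kwargs": {
  "motion": [
    {"offset": [-0.2, 1, -0.4], "delta_rot": [-0.2, 0.3, 0], "fingers": 0.4},
    {"offset": [0, 1.5, 0], "delta_rot": [0, 0, 0], "fingers": 0.4},
    {"offset": [0, 1, 0], "delta_rot": [0, 0, 0], "fingers": 0.4},
    {"offset": [0, 0, 0], "delta_rot": [0, 0, 0], "fingers": 0.4},
    {"offset": [0, 0, 0], "delta_rot": [0, 0, 0], "fingers": 0.4},
    {"offset": [0, 0, 0], "delta_rot": [0, 0, 0], "fingers": 0.4}
  ]
}}

```text
time_s: 8.4
eef_pos: [0.5484, -0.1827, 0.2239]
eef_rot: [0.706, 0.037, -0.037, -0.706]
ft_force: [-0.3, -0.4, 0.4]
gripper_width: 0.0537
```

Run:
```python
from h import *
left(MID+np.array([0,0,.025]))
```

```text
t 8.4 tcp [ 0.5484 -0.1827  0.2239] w 0.0537 F [-0.3 -0.4  0.4]
off cm [ 0.02  1.89 -0.07] rot deg [0.01 0.05 0.02]
```

Emit:
{"fn": "arm_command", "kwargs": {
  "motion": [
    {"offset": [0, 0.8, -0.1], "delta_rot": [0, 0, 0], "fingers": 0.4},
    {"offset": [0, 0.5, 0], "delta_rot": [0, 0, 0], "fingers": 0.4},
    {"offset": [0, 0, 0], "delta_rot": [0, 0, 0], "fingers": 0.4},
    {"offset": [0, 0, 0], "delta_rot": [0, 0, 0], "fingers": 0.4}
  ]
}}

```text
time_s: 8.8
eef_pos: [0.549, -0.184, 0.2106]
eef_rot: [0.706, 0.038, -0.036, -0.706]
ft_force: [-0.6, 0.5, 0.4]
gripper_width: 0.0538
```

Run:
```python
from h import *
left(MID+np.array([0,0,.025]))
im=r.camera('side');cv2.imwrite('pics/side6.png',cv2.resize(im[210:410,260:460,::-1],None,fx=3,fy=3))
im=r.camera('wrist');cv2.imwrite('pics/wrist6.png',im[:,:,::-1])
left(MID+np.array([0,0,.025]))
```

```text
t 8.8 tcp [ 0.549  -0.184   0.2106] w 0.0538 F [-0.6  0.5  0.4]
off cm [-0.03  0.56  0.06] rot deg [0.04 0.05 0.11]
t 8.9 tcp [ 0.5491 -0.184   0.2108] w 0.0536 F [ 0.5  0.6 -1.4]
off cm [-0.03  0.58  0.06] rot deg [0.04 0.06 0.12]
```

View pics/side6.png

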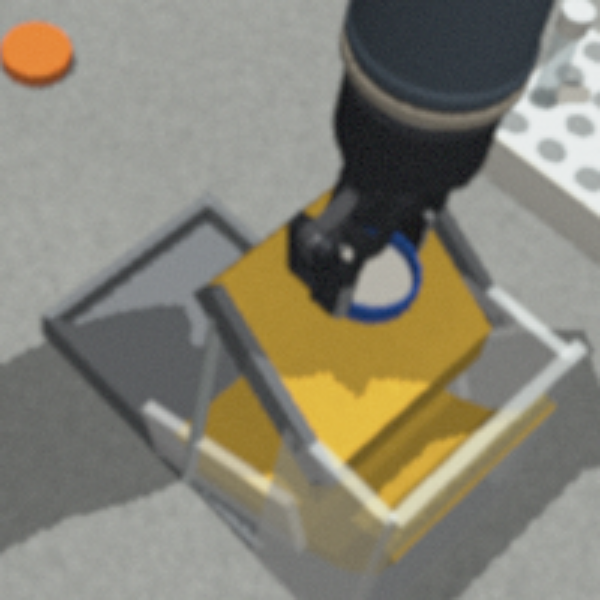

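View pics/wrist6.png

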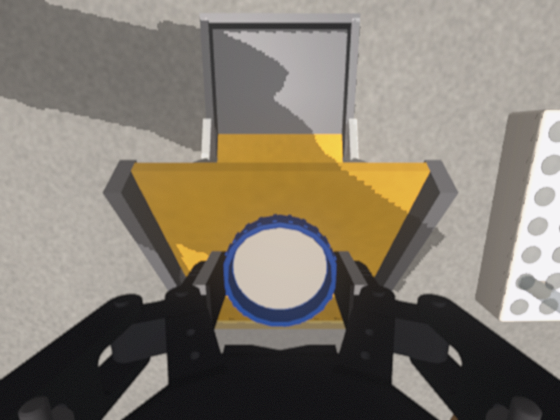

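The lid is centred: the ramp edge spans 133–428, midpoint 280, and the lid is at 280. Down another 5 mm.

Emit:
{"fn": "arm_command", "kwargs": {
  "motion": [
    {"offset": [0, 0.4, 0], "delta_rot": [0, 0, 0], "fingers": 0.4},
    {"offset": [0, 0.2, 0], "delta_rot": [0, 0, 0], "fingers": 0.4},
    {"offset": [0, 0, 0], "delta_rot": [0, 0, 0], "fingers": 0.4},
    {"offset": [0, 0, 0], "delta_rot": [0, 0, 0], "fingers": 0.4}
  ]
}}

```text
time_s: 9.3
eef_pos: [0.5493, -0.184, 0.2045]
eef_rot: [0.706, 0.038, -0.036, -0.706]
ft_force: [-0.6, -0.7, -0.9]
gripper_width: 0.0538
```

Run:
```python
from h import *
left(MID+np.array([0,0,.024]))
```

```text
t 9.3 tcp [ 0.5493 -0.184   0.2045] w 0.0538 F [-0.6 -0.7 -0.9]
off cm [-0.05  0.05  0.07] rot deg [0.05 0.06 0.15]
```

Emit:
{"fn": "arm_command", "kwargs": {
  "motion": [
    {"offset": [0, 0.1, 0], "delta_rot": [0, 0, 0], "fingers": 0.4},
    {"offset": [0, 0, 0], "delta_rot": [0, 0, 0], "fingers": 1},
    {"offset": [0, 0, 0], "delta_rot": [0, 0, 0], "fingers": 1},
    {"offset": [0, 0, 0], "delta_rot": [0, 0, 0], "fingers": 1},
    {"offset": [0, 0, 0], "delta_rot": [0, 0, 0], "fingers": 1},
    {"offset": [0, 0, 0], "delta_rot": [0, 0, 0], "fingers": 1},
    {"offset": [0, 0, 0], "delta_rot": [0, 0, 0], "fingers": 1},
    {"offset": [0, 0, 0], "delta_rot": [0, 0, 0], "fingers": 1}
  ]
}}

```text
time_s: 10.1
eef_pos: [0.5495, -0.1841, 0.2038]
eef_rot: [0.706, 0.038, -0.036, -0.706]
ft_force: [0.3, 0.2, 0.4]
gripper_width: 0.0852
```

Run:
```python
from h import *
im=r.camera('wrist');cv2.imwrite('pics/wrist7.png',im[:,:,::-1])
im=r.camera('side');cv2.imwrite('pics/side7.png',cv2.resize(im[210:410,260:460,::-1],None,fx=3,fy=3))
left(MID)
```

```text
t 10.2 tcp [ 0.5495 -0.1841  0.2038] w 0.0852 F [ 0.  -0.2 -0.1]
off cm [-0.08  2.38  0.08] rot deg [0.06 0.06 0.2 ]
```

View pics/wrist7.png

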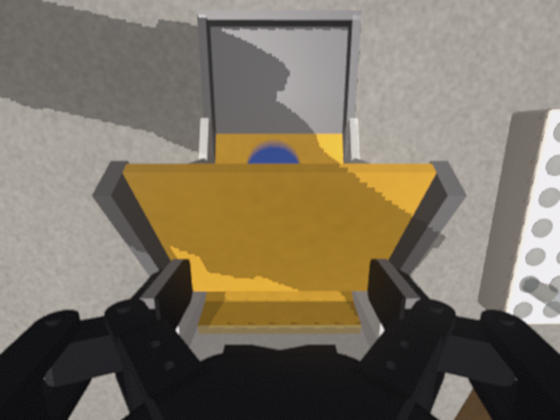

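View pics/side7.png

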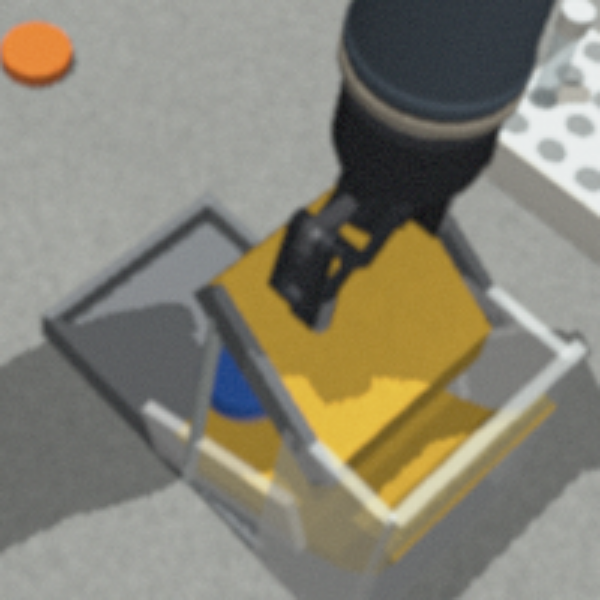

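The lid is already turned: its blue closed face is up at wrist (274,153), still sliding down the lower ramp. I'll raise the arm clear and let the lid settle.

Emit:
{"fn": "arm_command", "kwargs": {
  "motion": [
    {"offset": [0, -1, 0], "delta_rot": [0, 0, 0], "fingers": 1},
    {"offset": [0, -3, 0], "delta_rot": [0, 0, 0], "fingers": 1},
    {"offset": [0, -3, 0], "delta_rot": [0, 0, 0], "fingers": 1},
    {"offset": [0, -3, 0], "delta_rot": [0, 0, 0], "fingers": 1},
    {"offset": [0, 0, 0], "delta_rot": [0, 0, 0], "fingers": 1},
    {"offset": [0, 0, 0], "delta_rot": [0, 0, 0], "fingers": 1},
    {"offset": [0, 0, 0], "delta_rot": [0, 0, 0], "fingers": 1},
    {"offset": [0, 0, 0], "delta_rot": [0, 0, 0], "fingers": 1}
  ]
}}

```text
time_s: 11.0
eef_pos: [0.5483, -0.1842, 0.31]
eef_rot: [0.707, 0.038, -0.036, -0.706]
ft_force: [-0.3, 0.9, -0.5]
gripper_width: 0.0856
```

Emit:
{"fn": "arm_command", "kwargs": {
  "motion": [
    {"offset": [0, 0, 0], "delta_rot": [0, 0, 0], "fingers": 1},
    {"offset": [0, 0, 0], "delta_rot": [0, 0, 0], "fingers": 1},
    {"offset": [0, 0, 0], "delta_rot": [0, 0, 0], "fingers": 1},
    {"offset": [0, 0, 0], "delta_rot": [0, 0, 0], "fingers": 1},
    {"offset": [0, 0, 0], "delta_rot": [0, 0, 0], "fingers": 1},
    {"offset": [0, 0, 0], "delta_rot": [0, 0, 0], "fingers": 1},
    {"offset": [0, 0, 0], "delta_rot": [0, 0, 0], "fingers": 1},
    {"offset": [0, 0, 0], "delta_rot": [0, 0, 0], "fingers": 1}
  ]
}}

```text
time_s: 11.8
eef_pos: [0.5475, -0.1838, 0.3077]
eef_rot: [0.706, 0.036, -0.037, -0.706]
ft_force: [-0.2, 0.2, 0.8]
gripper_width: 0.0853
```

Run:
```python
from h import *
im=r.camera('wrist');cv2.imwrite('pics/wrist8.png',im[:,:,::-1])
im=r.camera('side');cv2.imwrite('pics/side8.png',im[:,:,::-1])
im=r.camera('top');cv2.imwrite('pics/top8.png',im[:,:,::-1])
a=cv2.imread('pics/wrist8.png');cv2.imwrite('pics/wrist8z.png',cv2.resize(a[0:230,150:430],None,fx=2.6,fy=2.6))
left(MID)
```

```text
t 11.95 tcp [ 0.5475 -0.1838  0.3077] w 0.0854 F [-0.1 -0.4 -0.1]
off cm [ 0.15 12.77  0.03] rot deg [ 0.01  0.01 -0.08]
```

View pics/wrist8z.png

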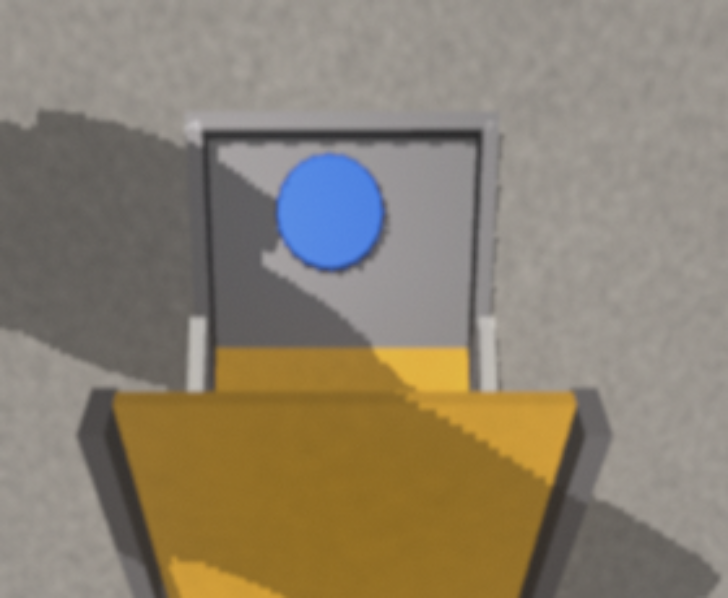

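View pics/side8.png

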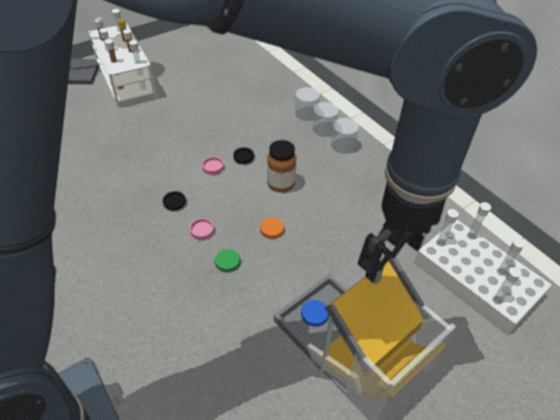

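View pics/top8.png

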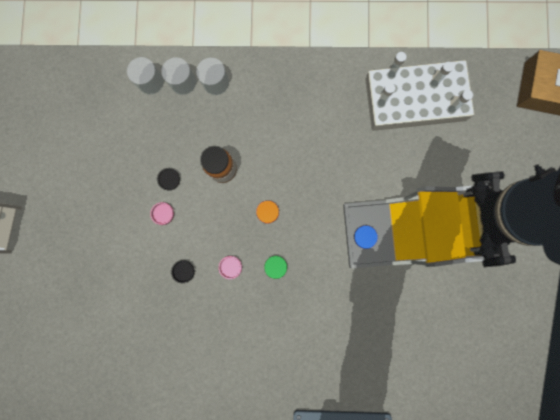

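The lid lies in the tray, blue closed face up (top view 366,237), and the bystanders are at their old pixels. I'll check that it is at rest, then hand in.

Run:
```python
from h import *
def c(im):
    h=cv2.cvtColor(im,cv2.COLOR_RGB2HSV);m=cv2.inRange(h,(105,120,60),(130,255,255));m[:150]=0;m[300:]=0;m[:,:340]=0;m[:,400:]=0
    e=cv2.fitEllipse(cv2.convexHull(cv2.findNonZero(m)));return e
e0=c(cv2.imread('pics/top8.png')[:,:,::-1].copy());e1=c(r.camera('top'));print(e0,e1,ray('top',e1[0],.022).round(4))
print(r.get_obs()['time_s']); 
if np.hypot(e0[0][0]-e1[0][0],e0[0][1]-e1[0][1])<.3: print(r.sign_off())
```

```text
((365.3863220214844, 236.67999267578125), (22.556137084960938, 22.8297176361084), 122.23560333251953) ((365.3863220214844, 236.67999267578125), (22.556137084960938, 22.8297176361084), 122.23560333251953) [ 0.5287 -0.0521  0.022 ]
12.0
the job is handed in; nothing more can be done
None
```

The blue lid is now in the tray, open side down, and the chute turned it over, not the gripper. I gripped it across its outside and carried it level with the open side up. I let it go over ramp_mid, its underside about 1 mm above the height where it would touch the ramp.

- **Lid:** the last pictures show it flat, blue closed face up, at about (0.529, -0.052). It looks the same in two top pictures 0.05 s apart, about 2 s after release.
- **Other things:** by eye, the orange and green lids, the bottle and the other lids are at their starting pixels.
- **Arm:** it stands open and clear above the chute. The wrist force I read between moves stayed under about 2 N. I handed in at 12.0 s.

Two readings disagreed slightly. The gripper read 53.7 mm on the 56 mm lid, though the hold looked level and did not slip. A chute fit from the side camera alone was up to about 2 cm off because one corner was hidden. I used the top-camera fit, which the wrist view confirmed to about 1–2 mm.

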